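# Push the label rolls home and close the keeper

## Robot

A 6-joint arm with a two-finger parallel gripper is mounted at the origin on a cart in front of the work surface, level with it; the furniture and walls round the work are solid. World frame = base frame: x ahead of the robot, y to its left, z up, the work surface at z = 0. Lengths are in mm, angles in degrees, forces in N, time in s.
With the tool pointing down it reaches from about 225 to 725 mm from the base axis. Payload 3.1 kg.
Tool frame: the origin (TCP) lies at the very end of the fingers, on their centre line; the grasp point (between the pads) lies 19 mm behind it (ctrl.hold_point_z is the distance from the TCP to the grasp point, in mm); z points along the fingers, y is the line along which they close (so a half turn about z gives the same grasp; the last joint's range is limited). The gripper opens to 85 mm and grips with 20 to 120 N. Pads are 22 mm wide; open, the fingers measure 114 mm over their backs; the gripper's body (76 mm by 85 mm) begins 54 mm behind the grasp point. The pads swing forward as they close: fully open they stand 13 mm farther back than shut.
Start: joints at [-81.062, 2.75, 5.684, 92.934, 0, 82.678], TCP at [146.988, -503.996, 231.312] pointing down, gripper open.
Joint ranges: [-166.93, 166.93], [-56.73, 111.36], [-69.38, 81.34], [-121.58, 131.49], [-85.45, 84.26], [-180, 180]. Speed limits (degrees/s): [159.86, 159.86, 180, 180, 180, 180].

## Interface

Orientations are given as [roll, pitch, yaw] about the fixed x, y, z axes, in that order (R = Rz(yaw) Ry(pitch) Rx(roll)).
In Python, from station import ctrl gives the robot as it stands. Calls block until the motion is done:
- ctrl.move_pose(position, orientation): joint-space move of the TCP to a pose.
- ctrl.movel(position, max_speed=150, orientation=None, max_force=None): straight line of the TCP; orientation=None keeps the orientation; max_speed is the mean speed in mm/s. With max_force (N) it stops when the force on the tool has changed by that much, and returns True; else False.
- ctrl.movej(angles): joint-space move.
- ctrl.let_go() and ctrl.grab(newtons=None): open the fingers fully, or close them until they stop; newtons is the grip in N (None keeps the last).
- ctrl.pause(seconds).
- ctrl.ik(position, orientation): joint angles nearest the present ones, or None.
- ctrl.observe(): the state.
- ctrl.snapshot(name): name is "side" or "top"; returns a dict with "image" (480x640x3 uint8, red, green, blue), "depth" (480x640 float32, mm along the optical axis (not along the pixel's ray), 0 where there is no reading), "fx", "fy", "cx", "cy" (pixels), "extrinsics" (4x4, takes a point from world to camera coordinates). Camera axes: x right, y up, looking along -z (the intrinsics and any distortion apply to the point x, -y, -z); pixel columns grow to the right and rows downward; lengths in mm; the calibration is good to about 2 mm. A picture is of the moment at which its call begins.
A pose or a line that the arm cannot do raises ctrl.PlanningError and nothing moves.
- ctrl.close_job(): hands the job in; it is judged then, once.
The state is a dict: "t": time; "joint_pos": joint angles; "dq": joint speeds; "effort": joint torques, N m; "tool_pos": TCP position; "orientation": TCP orientation; "ft_force": force on the tool from outside, world axes, zero at the start; "ft_torque": the same for the moment, N m; "gripper_width": finger opening in mm; "gripper_force": force on a finger pad.
Only numpy, scipy, OpenCV 4.12 (cv2) and the standard library are available. Lean on these libraries where they do the work, as an engineer would, in place of code of your own. Each camera call takes 0.05 s, during which the arm holds its last target. There are 200 camera calls.

## Task

Push the row of three label rolls along the guide lane as one train, pushing with the fingertips on the rearmost roll only and never touching the other two, until the leading roll is against the end stop and all three stand touching. Then push the keeper arm round with a fingertip until it is fully closed across the lane behind the last roll. Only push: do not lift or tip the rolls, and leave the things around the lane where they are.

Things in the scene. Friction and masses are not known exactly. Their poses are not given: they have to be found in the camera images.
- roll_lane: Fixed bare-metal guide lane, 450 x 98 mm. Origin on the bench under mid-lane; x along the lane to the end stop (robot's right), y to the left looking to the stop, z up. Deck top z = 8 mm; fences' inner faces y = +-41 mm, tops z = 30 mm; rear end (x = -215 mm) open; stop face x = 215 mm, stop plate's top z = 56 mm. Rolls' centres when home: x = 176, 98, 20 mm.
- stop_face (a point): Middle of the face of the end stop's dark rubber bumper, 33 mm above the bench, on the lane's centre line (lane x = 215, y = 0 mm).
- roll_lead_c (a point): Centre of the leading roll (nearest the stop): white label roll standing on its flat end in the lane, 78 mm in diameter, 63 mm high, 0.14 to 0.28 kg; centre 31.5 mm above the deck. The three rolls start touching (gaps about 0.5 mm), the leading one 50 to 120 mm short of the stop.
- roll_mid_c (a point): Centre of the middle roll of the row, same size as the leading roll.
- roll_rear_c (a point): Centre of the rearmost roll of the row (farthest from the end stop), same size as the leading roll; the one to push on.
- keeper (a joint): Angle (rad) of the keeper arm about its upright pivot, growing anticlockwise from above. 0 = fully open, swung outward; 0.70 = pointing rearward, parallel to the lane; 2.27 = limit, closed, square across the lane. From the pivot the arm points 140 degrees plus this angle from lane +x. Starts at 0 to 0.6; stays where left (friction 0.04 N m).
- keeper_pivot (a point): Pivot of the keeper, beside the left fence on the side away from the robot: at lane x = -31, y = 62, z = 44 mm.
- keeper_pin (a point): Upright black pin near the free end of the keeper arm, 96 mm from the pivot; point 55 mm above the bench. Pin 12 mm in diameter, top at 73 mm. Arm: steel bar 12 mm wide, 106 mm long, 38 to 50 mm above the bench; it passes over the fences and, closed, stands 6 mm behind the home place of the rearmost roll.
- big_roll: Bystander: larger white label roll, 96 mm in diameter, 51 mm high, on the bench beside the lane. Origin: centre of its underside.
- loose_lid: Bystander: round canister lid with blue top, 66 mm in diameter, 11 mm high, on the bench beside the lane on the robot's side. Origin: centre of its underside.
- blue_screwdriver: Bystander: screwdriver with blue handle, 186 mm long, lying on the bench along the lane on the robot's side. Origin: centre of its underside.
- stapler: Bystander: grey desk stapler, 34 x 150 x 47 mm, on the bench beyond the end stop. Origin: centre of its underside.
- measure: Bystander: yellow tape measure, 35 x 72 x 68 mm, standing on the bench behind the lane's open rear end. Origin: centre of its underside.
There are look-alikes about, which are no part of the job. What is shaped like the part that bears roll_mid_c but pink is not meant.

How it is judged (in metres and radians):
On the way, in this order (a step that is already met when the one before it is completed fails the run):
1. all three rolls are home against the end stop, the keeper still open (x of roll_lead_c in the frame of roll_lane above 0.172 m and x of roll_mid_c in the frame of roll_lane above 0.093 m and x of roll_rear_c in the frame of roll_lane above 0.014 m and value of joint keeper below 1.6 rad), for 0.2 s.
2. the keeper arm is closed behind the rolls (value of joint keeper above 2.15 rad), for 0.2 s.
At the end, for the whole second after the job is handed in: The leading roll is within 4 mm of the end stop, the middle and rear rolls within 5 and 6 mm of their home positions, all three upright on the deck and at rest, and the keeper is within 0.12 rad of its closed limit (x of roll_lead_c in the frame of roll_lane above 0.172 m and x of roll_mid_c in the frame of roll_lane above 0.093 m and x of roll_rear_c in the frame of roll_lane above 0.014 m and value of joint keeper above 2.15 rad and angle between each of roll_lead_c, roll_mid_c, roll_rear_c's own z axis and vertical below 0.08 rad and z of each of roll_lead_c, roll_mid_c, roll_rear_c in the frame of roll_lane below 0.046 m and linear speed of each of roll_lead, roll_mid, roll_rear below 0.01 m/s); the robot touches nothing.
It fails at once if the leading or middle roll is touched by the robot (contact force between any of the fingers, the arm and roll_lead above 1 N or contact force between any of the fingers, the arm and roll_mid above 1 N).
It fails at once if a roll is lifted or tipped (z of any of roll_lead_c, roll_mid_c, roll_rear_c in the frame of roll_lane above 0.05 m or angle between any of roll_lead_c, roll_mid_c, roll_rear_c's own z axis and vertical above 0.3 rad).
It fails at once if a thing beside the lane is displaced by more than 20 mm (distance of any of big_roll, loose_lid, blue_screwdriver, stapler, measure from where it was at the start of the episode above 0.02 m).
It also fails if it takes over 51 s, if anything falls off the work surface, if the arm or the gripper's body presses on something with over 40 N, if the wrist force passes 120 N, or if a joint passes its speed limit or range.

## Working session

There is one attempt and no reset: what is moved stays moved. The work goes in short steps, each a Python script; the robot and the scene stay as the last script left them, time stands still between calls to the robot, and variables do not carry over. Pictures are saved under pics/ and viewed, at most 10 in all, crops included, and the job is handed in when it is done.

```bash
mkdir -p pics
cat > h.py <<'E'
import numpy as np, cv2
from station import ctrl
def snap(n,save=None):
    s=ctrl.snapshot(n)
    if save: cv2.imwrite('pics/'+save,cv2.cvtColor(s['image'],cv2.COLOR_RGB2BGR))
    return s
def ray(s,u,v):
    E=np.array(s['extrinsics']);R=E[:3,:3];t=E[:3,3]
    d=np.array([(u-s['cx'])/s['fx'],-(v-s['cy'])/s['fy'],-1.])
    return -R.T@t, R.T@d
def at_z(s,u,v,z):
    o,d=ray(s,u,v); return o+d*(z-o[2])/d[2]
def at_d(s,u,v):
    o,d=ray(s,u,v); return o+d*s['depth'][int(v),int(u)]
E
python3 - <<'E'
from h import *
import pickle
a=snap('top','t0.png');b=snap('side','s0.png')
pickle.dump((a,b),open('s0.pkl','wb'))
for s in(a,b): print({k:s[k] for k in s if k not in('image','depth')}, ray(s,320,240))
E
```

```text
{'fx': 450.09468719281193, 'fy': 450.09468719281193, 'cx': 323.9884147602543, 'cy': 237.95748783336947, 'extrinsics': array([[-1.52103177e-02, -9.99790854e-01, -1.36709604e-02,
         4.44554229e+01],
       [ 9.85513790e-01, -1.73000325e-02,  1.68710634e-01,
        -5.45776502e+02],
       [-1.68911857e-01, -1.09067777e-02,  9.85570813e-01,
        -1.07851990e+03],
       [ 0.00000000e+00,  0.00000000e+00,  0.00000000e+00,
         1.00000000e+00]])} (array([ 356.37165053,   23.24099721, 1155.64378266]), array([ 0.16457442,  0.01984471, -0.98621527]))
{'fx': 481.92953816715004, 'fy': 481.92953816715004, 'cx': 312.73204696313724, 'cy': 241.6791395685792, 'extrinsics': array([[-9.96893847e-01, -7.72752702e-02, -1.52049756e-02,
         5.35501806e+02],
       [ 4.18003011e-02, -6.82773208e-01,  7.29433671e-01,
        -4.56049741e+01],
       [-6.67487341e-02,  7.26532366e-01,  6.83882540e-01,
        -1.09941865e+03],
       [ 0.00000000e+00,  0.00000000e+00,  0.00000000e+00,
         1.00000000e+00]])} (array([462.35995381, 809.0064238 , 793.28131302]), array([ 0.05186027, -0.73007667, -0.68157035]))
```

View pics/t0.png

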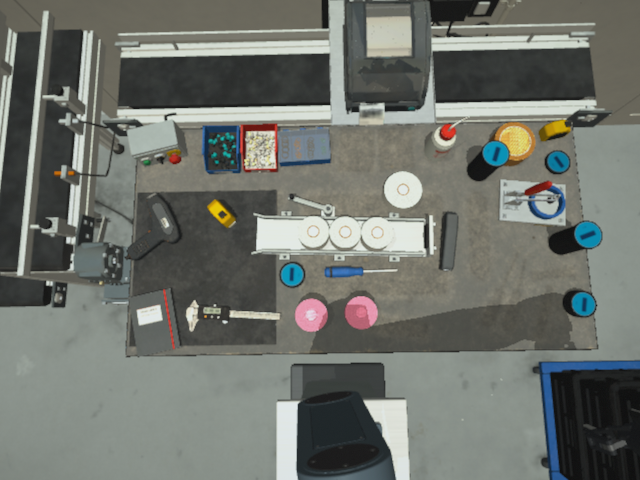

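View pics/s0.png

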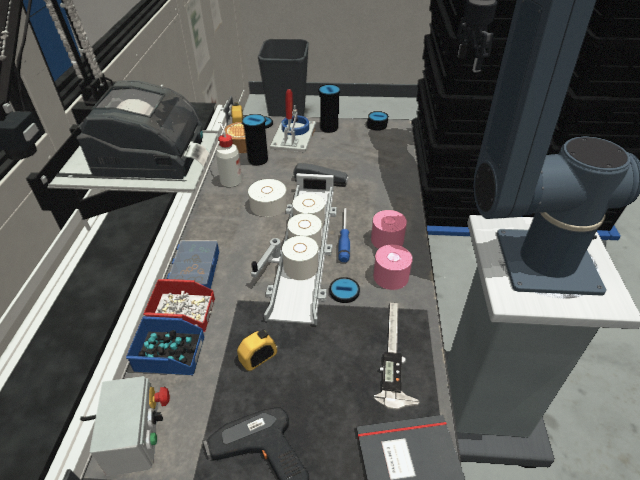

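The top view shows the lane from (256,235) to (432,235). The white rolls in the lane are at (314,233), (345,232) and (377,233). The pink ones at (311,315) and (361,312) are look-alikes, since the real rolls are white and stand in the lane, and the big white roll at (403,190) is a bystander. The keeper pivot is at about (327,211) and its pin at about (291,196). I'll confirm in an enlarged crop.

Run:
```python
import cv2
i=cv2.imread('pics/t0.png')[175:295,245:445]
cv2.imwrite('pics/t0c.png',cv2.resize(i,None,fx=4,fy=4,interpolation=cv2.INTER_CUBIC))
i=cv2.imread('pics/s0.png')[165:335,235:365]
cv2.imwrite('pics/s0c.png',cv2.resize(i,None,fx=3.5,fy=3.5,interpolation=cv2.INTER_CUBIC))
```

```text
(no output)
```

View pics/t0c.png

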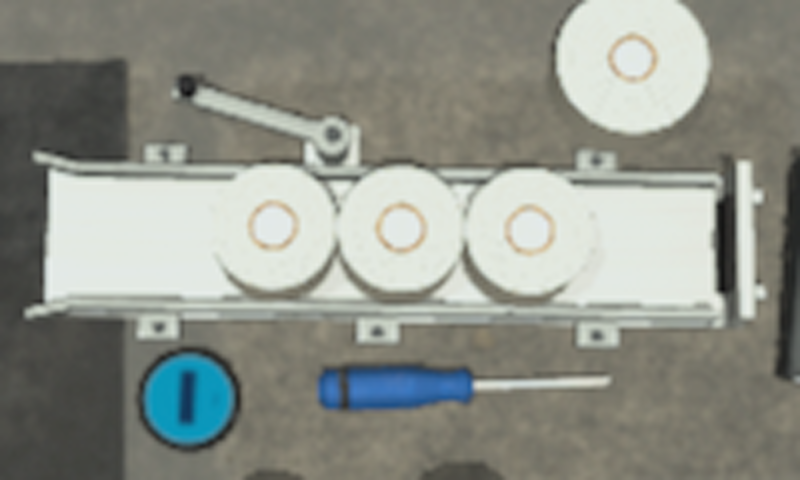

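View pics/s0c.png

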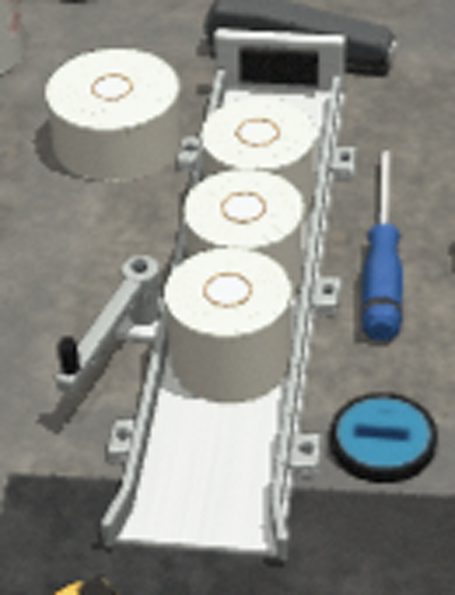

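The crops confirm three white rolls in the lane, with the rearmost on the left at crop (273,226), or (228,290) in the side crop. The black pin is at (186,86), or (68,340) in the side crop, and the pivot at (333,135), or (140,266). I'll compute positions from both views.

Run:
```python
from h import *
import pickle
a,b=pickle.load(open('s0.pkl','rb'))
T=lambda x,y:((x+.5)/4-.5+245,(y+.5)/4-.5+175)
S=lambda x,y:((x+.5)/3.5-.5+235,(y+.5)/3.5-.5+165)
P=lambda n,z,t,s=None:print(n,at_z(a,*T(*t),z).round(1), at_z(b,*S(*s),z).round(1) if s else '')
P('rear',71,(273,226),(228,290));P('mid',71,(401,229),(243,207));P('lead',71,(530,230),(258,132))
P('pivot',54,(333,135),(140,266));P('pin',73,(186,86),(68,340))
P('stopplate top L',56,(745,160),(218,32));P('stopplate top R',56,(745,318),(343,38))
P('deck rear L',8,(48,168),(120,545));P('deck rear R',8,(46,300),(272,545))
P('fence tab L1',3,(165,153));P('tab R1',3,(158,328));P('tab R2',3,(377,331));P('tab R3',3,(597,335));P('tabL3',3,(597,160))
P('lid',11,(188,399),(383,432)); P('bigroll',51,(633,57),(112,87))
for n,(u,v) in dict(rear=T(273,226),mid=T(401,229),lead=T(530,230),big=T(633,90),deck=T(110,235)).items(): print(n,at_d(a,u,v).round(1))
m=b['image'].astype(int); 
u,v=257,350; print('measure',at_d(b,258,340).round(1), at_z(a,222,212,68).round(1))
```

```text
rear [559.7  62.2  71. ] [559.4  61.8  71. ]
mid [556.5 -16.1  71. ] [557.2 -16.7  71. ]
lead [554.5 -95.   71. ] [554.  -95.3  71. ]
pivot [620.4  24.5  54. ] [620.4  25.5  54. ]
pin [648.7 115.2  73. ] [650.8 112.8  73. ]
stopplate top L [ 599.2 -231.9   56. ] [ 596.1 -232.5   56. ]
stopplate top R [ 500.  -226.4   56. ] [ 501.9 -230.    56. ]
deck rear L [612.7 211.1   8. ] [609.8 213.3   8. ]
deck rear R [525.6 211.6   8. ] [521.7 207.5   8. ]
fence tab L1 [622.5 135.1   3. ] 
tab R1 [506.8 139.7   3. ] 
tab R2 [502.5  -1.6   3. ] 
tab R3 [ 497.5 -143.     3. ] 
tabL3 [ 612.6 -147.8    3. ] 
lid [459.9 119.8  11. ] [460.2 119.2  11. ]
bigroll [ 668.2 -166.1   51. ] [ 667.3 -166.5   51. ]
rear [559.8  62.3  70.6]
mid [556.3 -16.1  71.9]
lead [554.5 -95.   70.5]
big [ 646.  -164.7   53.5]
deck [567.8 170.6   6.3]
measure [612.5 302.3  65.4] [612.6 287.6  68. ]
```

```bash
cat >> h.py <<'E'
e=np.array([-.034,-.9994]);n=np.array([.9994,-.034]);O=np.array([557.4,-3.9])
W=lambda x,y,z:[*(O+x*e+y*n),z]
L=lambda p:(np.array([(p[:2]-O)@e,(p[:2]-O)@n,p[2]])).round(1)
E
python3 - <<'E'
from h import *
o=ctrl.observe();print(o['t'],o['orientation'],o['ft_force'])
for yaw in (-91.95,88.05,-1.95,178.05):
  for rp in ([180,0],):
    for p in (W(-150,0,30),W(-88,114,36)):
        q=ctrl.ik(p,[*rp,yaw]);print(yaw,None if q is None else np.round(q,1))
E
```

```text
0.1 [-1.79877448e+02 -1.58505738e-02  1.62563833e+01] [-0.18053985  0.73154512  0.44121053]
-91.95 [  7.9  13.9  -5.   71.1   0.  -80.1]
-91.95 [  1.1  27.9  13.7  75.7   0.  -86.9]
88.05 [ 7.9 13.9 -5.  71.1  0.  99.9]
88.05 [ 1.1 27.9 13.7 75.7  0.  93.1]
-1.95 [   7.9   13.9   -5.    71.1    0.  -170.1]
-1.95 [   1.1   27.9   13.7   75.7    0.  -176.9]
178.05 [ 7.9 13.9 -5.  71.1  0.   9.9]
178.05 [ 1.1 27.9 13.7 75.7  0.   3.1]
```

Run:
```python
from h import *
ctrl.grab(20)
ctrl.move_pose(W(-150,0,180),[180,0,88.05])
ctrl.movel(W(-150,0,28),150)
r=ctrl.movel(W(-112,0,28),40,max_force=6);o=ctrl.observe();print(r,o['t'],L(o['tool_pos']),o['ft_force'])
f0=o['ft_force']
r=ctrl.movel(W(-40,0,28),35,max_force=20);o=ctrl.observe();print(r,o['t'],L(o['tool_pos']),o['ft_force'])
if not r:
    r=ctrl.movel(W(-24,0,28),15,max_force=12);o=ctrl.observe();print(r,o['t'],L(o['tool_pos']),o['ft_force'])
snap('top','t1.png')
i=cv2.imread('pics/t1.png')[165:305,235:455]
cv2.imwrite('pics/t1c.png',cv2.resize(i,None,fx=3.6,fy=3.6,interpolation=cv2.INTER_CUBIC))
```

```text
False 5.8583 [-112.3   -0.    28. ] [0.5945899  2.40321668 0.14724719]
False 8.0667 [-40.  -0.  28.] [-0.42143987  3.73905034  0.80415233]
True 8.8917 [-31.6  -0.4  27.8] [1.42576036 1.51030262 0.70302626]
```

View pics/t1c.png

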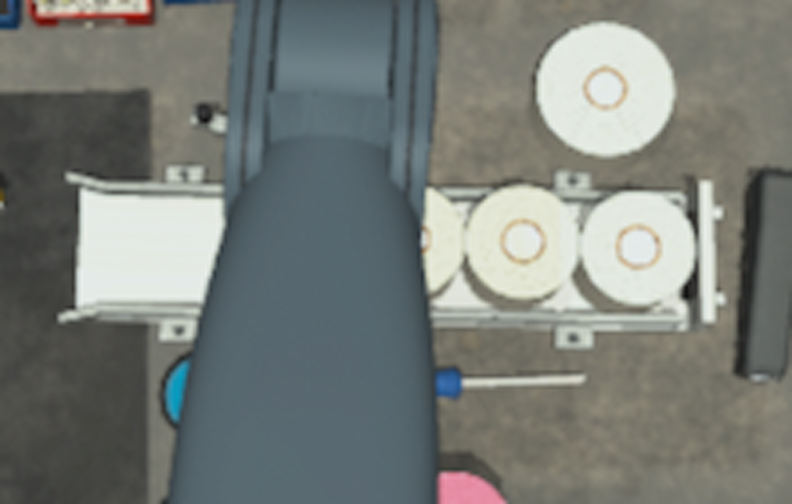

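The rolls are at about (638,246), (524,241) and rear (410,240), near home. I'll press once more, retract, then measure.

Run:
```python
from h import *
r=ctrl.movel(W(-24,0,28),15,max_force=20);o=ctrl.observe();print(r,o['t'],L(o['tool_pos']),o['ft_force'])
ctrl.pause(.2)
ctrl.movel(W(-75,0,28),120); ctrl.movel(W(-75,0,110),150)
ctrl.movel(W(-88,122,110),200)
s=snap('top','t2.png');b=snap('side','s2.png');print(ctrl.observe()['t'])
import pickle;pickle.dump((s,b),open('s2.pkl','wb'))
i=cv2.imread('pics/t2.png')[165:305,235:455]
j=cv2.imread('pics/s2.png')[165:325,235:365]
i=cv2.resize(i,(440,280),interpolation=cv2.INTER_CUBIC)
i=cv2.copyMakeBorder(i,0,200,0,0,cv2.BORDER_CONSTANT);j=cv2.resize(j,(390,480),interpolation=cv2.INTER_CUBIC)
cv2.imwrite('pics/t2c.png',cv2.hconcat([i,j])[:, :800])
```

```text
False 9.6833 [-31.6  -0.3  28.1] [ 0.62158272 19.39424334  2.35226835]
12.025
```

View pics/t2c.png

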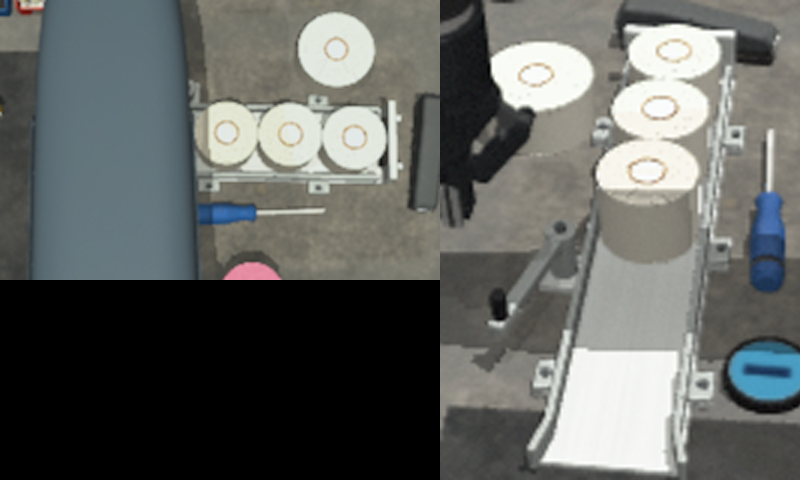

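The rolls show at (227,132), (290,133) and (353,137) in the top panel. In the side panel they are at (646,171), (660,107) and (674,50). The arm is clear and the keeper pin at (500,300) hasn't moved.

Run:
```python
from h import *
import pickle
a,b=pickle.load(open('s2.pkl','rb'))
for t,s in (((227,132),(206,171)),((290,133),(220,107)),((353,137),(234,50))):
    print(L(at_z(a,(t[0]+.5)/2-.5+235,(t[1]+.5)/2-.5+165,71)),L(at_z(b,(s[0]+.5)/3-.5+235,(s[1]+.5)/3-.5+165,71)))
o=ctrl.observe();print(L(o['tool_pos']))
# dry check of arc
def C(phi,r=70):
    p=np.radians(phi);u=np.array([np.cos(p),np.sin(p)]);k=np.array([np.sin(p),-np.cos(p)])
    d=6+11*abs(k[0])+14.5*abs(k[1]);c=np.array([-31,62])+r*u+d*k;return c
for phi in range(150,275,10): print(phi,C(phi).round(1),ctrl.ik(W(*C(phi),37),[180,0,88.05]) is not None)
```

```text
[20.5  2.4 71. ] [19.9  2.9 71. ]
[97.5  2.4 71. ] [99.1  1.5 71. ]
[174.3  -1.3  71. ] [177.   -1.1  71. ]
[-88.  120.8 109.5]
150 [-79.6 117.8] True
160 [-88.8 107.9] True
170 [-96.1  96. ] True
180 [-101.    82.5] True
190 [-103.8   71.7] True
200 [-104.8   60. ] True
210 [-103.7   47.8] True
220 [-100.2   35.5] True
230 [-94.2  23.6] True
240 [-85.7  12.8] True
250 [-75.    3.5] True
260 [-62.2  -3.6] True
270 [-48.  -8.] True
```

Run:
```python
from h import *
def C(phi,r=70):
    p=np.radians(phi);u=np.array([np.cos(p),np.sin(p)]);k=np.array([np.sin(p),-np.cos(p)])
    d=6+11*abs(k[0])+14.5*abs(k[1]);return np.array([-31,62])+r*u+d*k
ctrl.movel(W(-86,122,37),150)
for phi in [158,*range(170,265,10)]:
    if ctrl.movel(W(*C(phi),37),60,max_force=15):
        o=ctrl.observe();print('stop',phi,L(o['tool_pos']),o['ft_force']);break
else:
    r=ctrl.movel(W(-42,-8,37),25,max_force=8);o=ctrl.observe();print(r,o['t'],L(o['tool_pos']),o['ft_force'])
    ctrl.pause(.3)
    ctrl.movel(W(-90,-8,37),100); ctrl.movel(W(-90,-8,150),150); ctrl.movel(W(-290,-60,200),200)
    snap('top','t3.png');print(ctrl.observe()['t'])
    i=cv2.imread('pics/t3.png')[165:305,235:455]
    cv2.imwrite('pics/t3c.png',cv2.resize(i,None,fx=3.6,fy=3.6,interpolation=cv2.INTER_CUBIC))
```

```text
True 17.4167 [-47.9  -6.9  36.6] [0.29233272 1.01845488 0.26487034]
20.45
```

View pics/t3c.png

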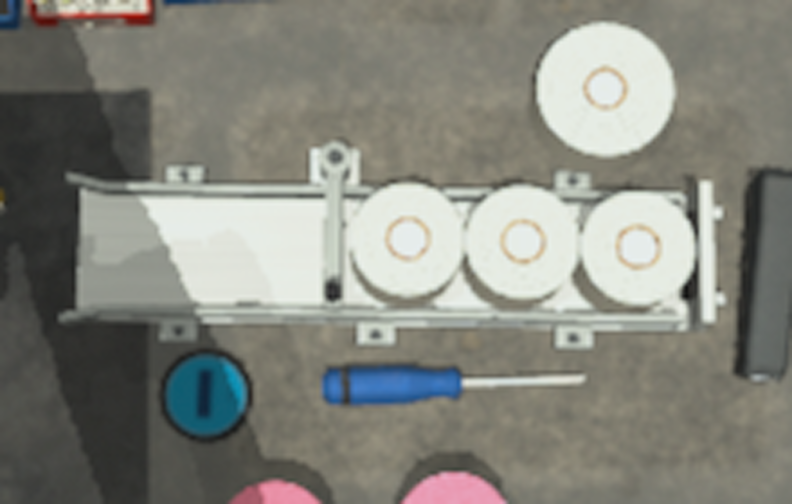

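The keeper lies square across the lane, with its pivot at (335,155) and pin at (333,287). The rolls are at (409,239), (524,241) and (638,246), and nothing beside the lane has moved. I'll check the numbers, then hand in.

Run:
```python
from h import *
s=snap('top')
f=lambda x,y,z:L(at_z(s,(x+.5)/3.6-.5+235,(y+.5)/3.6-.5+165,z))
p=f(333,287,73);q=f(335,155,54)
a=np.arctan2(*(p-q)[1::-1])%(2*np.pi)-np.radians(140);print(p,q,'keeper',a)
for x,y in((409,239),(524,241),(638,246)):print(f(x,y,71))
if a>2.2: print(ctrl.close_job())
```

```text
[-30.6 -32.5  73. ] [-31.   63.7  54. ] keeper 2.2730860077883053
[20.5  1.7 71. ]
[98.6  1.6 71. ]
[175.8  -0.6  71. ]
the job is handed in; nothing more can be done
None
```

The job is handed in: by the camera, the three rolls are home against the end stop (lane x about 176, 99 and 20 mm) and the keeper is closed at about 2.27 rad; the hand-in returned no verdict.

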